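Lock the centrifuge lid and start the run

ROBOT

A 6-joint arm with a two-finger parallel gripper is mounted at the origin on the work surface. World frame = base frame: x ahead of the robot, y to its left, z up, the work surface at z = 0. Lengths are in m, angles in degrees, forces in N, time in s.
With the tool pointing down it reaches from about 0.35 to 0.775 m from the base axis. Payload 5.5 kg.
Tool frame: the origin (TCP) lies on the centre line of the jaws, within the pads' length; the fingertips stand 8 mm ahead of it and the grasp point (between the pads) lies 11 mm behind it; z points along the fingers, y is the line along which they close (so a half turn about z gives the same grasp; the last joint's range is limited). The gripper opens to 85 mm and grips with 20 to 120 N. Pads are 22 mm wide; open, the fingers measure 114 mm over their backs; the gripper's body (76 mm by 85 mm) begins 54 mm behind the grasp point. The pads swing forward as they close: fully open they stand 13 mm farther back than shut.
Start: joints at [-84.603, 17.945, 2.641, 74.691, 0, 82.002], TCP at [0.133, -0.559, 0.239] pointing down, gripper open.
Joint ranges: [-158.12, 158.12], [-49.38, 96.58], [-58.88, 72.47], [-126.05, 133.96], [-84.25, 85.87], [-180, 180]. Speed limits (degrees/s): [147.25, 147.25, 180, 180, 180, 180].

INTERFACE

Orientations are given as a 3x3 rotation matrix whose columns are the frame's x, y, z axes.
In Python, from plant import readout, cams, manip gives the robot as it stands.
- The arm moves only by the tool jog_arm, never from a script. Its argument "targets" is a list of rows, each a list of 3 entries, a list of its own where there are three numbers: the turn, a rotation vector about the tool's x, y, z in rad, then the shift along the tool's x, y, z in units of 50 mm (1.0 is 50 mm), then the finger opening in mm, from 0 to 85.4. In form: [[[wx, wy, wz], [x, y, z], gripper], ...]. A call has 1 to 5 rows; each row is the pose to reach, as a shift and turn from the pose commanded when the call began, along the tool's axes at that moment; what a row does not reach only later rows make up. A row lasts 1/8 s, in which the tool goes at most 62.5 mm and 10.7 degrees, less where a joint would pass 70% of its speed; a pose out of reach is approached as far as the arm can. A call with a gripper value outside its range is refused whole. The fingers move at their own pace and stop on an object; "squeeze" is the grip in N (left out, the last holds). Time passes only in rows, so rows that repeat a pose let the fingers close. It gives the time, the measured TCP pose, the force, the opening and the grip force at its end, in the units of the state.
- readout.sense(): the state, without advancing time (a new reading comes with each control period).
- cams.grab_frame(name): name is "scene" or "top" or "wrist"; returns the picture (480x640x3 uint8, blue, green, red); there is no depth.
- cams.camera_model(name): a dict with "camera_matrix" (3x3 intrinsics, pixels), "k1" (the pictures are not rectified: a ray, as slopes to the right and down, at radius r is drawn at 1 + k1 r^2 times it, then the intrinsics apply), "position" and "attitude" of the camera in the world. Camera axes: x right, y down, z forward; pixel columns grow to the right and rows downward; lengths in m; the calibration is good to about 2 mm. A picture is of the moment at which its call begins: read the wrist's pose just before it. camera_model takes no time and is no camera call; for the wrist camera it gives the pose at the moment of the call.
- manip.close_job(): hands the job in; it is judged then, once.
The state is a dict: "time_s": time; "joints": joint angles; "qd": joint speeds; "effort": joint torques, N m; "tcp_pos": TCP position; "ee_rot": TCP orientation; "wrist_force": force on the tool from outside, world axes, zero at the start; "torque": the same for the moment, N m; "opening": opening from 0.0 (shut) to 1.0 (fully open); "grip_force": force on a finger pad.
Only numpy, scipy, OpenCV 4.12 (cv2) and the standard library are available. Lean on these libraries where they do the work, as an engineer would, in place of code of your own. Each camera call takes 0.05 s, during which the arm holds its last target. There are 200 camera calls.

TASK

Lock the centrifuge's lid by turning its black winged knob clockwise until it is fully home. Only then twist the green spring-return start knob on the sloping front panel clockwise until you feel it meet its stop, keep it lightly pressed there for about two seconds without forcing it, and let go so that it springs back to rest. Leave the tip box, flask and tube rack where they stand.

Things in the scene. Friction and masses are not known exactly. Their poses are not given: they have to be found in the camera images.
- centrifuge: White bench centrifuge, fixed, 400 mm deep (x -160 to 240), 250 mm wide, flat deck at z = 128 mm. Origin on the bench in its middle plane; -x faces the robot (turned a little either way), z up. From the deck's front edge (x = -60) a grey panel slopes down at 35 degrees to the front lip (x = -160, z = 58): its outward normal leans 35 degrees from vertical towards -x.
- lid_dome (a point): Top centre of the grey lid dome on the deck, at x = 128, y = 0, z = 165 mm of the centrifuge. The dome is 184 mm across and 37 mm high; its wall stands 48 mm behind (+x of) the lid lock's axis, so the wing tips sweep within 10 mm of it.
- lid_lock (a joint): Angle of the winged lid lock in rad, growing clockwise seen from above, 0 to 2.4. It starts between 0 and 0.6; 2.4 is fully home against a solid stop (the wings then lie along the centrifuge's y). About 0.1 N m of friction; it stays where it is left.
- lid_lock_grip (a point): Grip point of the lid lock, on its vertical axis, 32 mm above the deck (centrifuge x = -12, y = 0, z = 160 mm). Its x axis runs along the wings and turns with them. Two black red-tipped wings, together 76 mm long, 12 mm thick (along y), from 17 mm below to 13 mm above this point, with a 6 mm gap in the middle; below them a steel hub 38 mm across, its top 15 mm under this point.
- start_knob: Spring-return start knob on the panel: grey disc 68 mm across, 12 mm thick, carrying a green bar 66 mm long (x), 14 mm thick (y), its top 44 mm off the panel; white mark at the +x end. Origin on its axis at the panel surface (centrifuge x = -110, y = -45, z = 93 mm); z is the panel's outward normal. At rest x points up the slope, y along the centrifuge's y.
- start_knob_grip (a point): Grip point of the start knob, on its axis 29 mm out from the panel, 15 mm below the bar's top; axes as start_knob. Turns clockwise seen from outside against a spring (0.06 N m at rest plus 0.10 per rad) to a solid unseen stop 0.9 to 1.5 rad from rest, different each time, felt as a steep rise in torque; over 1 N m beyond the spring would damage it. Let go, it springs back.
- tip_box: Bystander: pipette tip box, clear with orange lid, 124 x 89 x 68 mm, loose. Origin under its centre.
- flask: Bystander: glass conical flask, 88 mm across, 124 mm tall, loose. Origin under its centre.
- tube_rack: Bystander: blue tube rack with capped tubes, 160 x 70 x 76 mm, loose. Origin under its centre.

How it is judged:
By the outcome, as a careful person would: the job done as asked, in the order asked, and still so for the second after the job is handed in, with the robot touching nothing.
It also fails if it takes over 72 s, if anything falls off the work surface, if the arm or the gripper's body presses on something with over 40 N, if the wrist force passes 120 N, or if a joint passes its speed limit or range.

## Working session

There is one attempt and no reset: what is moved stays moved. The work goes in short steps, Python scripts to look and compute and a tool call to move; the robot and the scene stay as the last step left them, time stands still between calls to the robot, and variables do not carry over. Pictures are saved under pics/ and viewed, at most 10 in all, crops included, and the job is handed in when it is done.

Besides the shell and the picture viewer there is one more tool, called after ">>>" as name(argument=value, ...), one argument or row to a line, values as JSON. jog_arm: Moves the arm, as the interface text tells. Its arguments: {"type":"object","properties":{"targets":{"type":"array"},"squeeze":{"type":"number"}},"required":["targets"]}

```bash
mkdir -p pics; ls; python3 - <<'E'
from plant import readout, cams, manip
import cv2
print(readout.sense())
for n in ("scene","top"):
    m=cams.camera_model(n); print(n,m)
    cv2.imwrite(f"pics/{n}0.png",cams.grab_frame(n))
E
```

```text
pics
{'time_s': 0.0, 'joints': array([-8.46034662e+01,  1.79910167e+01,  2.57466536e+00,  7.46899081e+01,
       -1.58521023e-03,  8.20025791e+01]), 'qd': array([ 5.60107574e-02, -3.29297695e-02, -5.24045990e-02,  4.69625205e-05,
       -9.63872508e-03, -6.52088872e-02]), 'effort': array([-2.37613443e-03, -4.80624712e+01,  2.98537266e+01,  1.94753014e-02,
       -5.88799708e-05,  7.10987791e-06]), 'tcp_pos': array([ 0.13314056, -0.55884733,  0.23839026]), 'ee_rot': array([[ 9.72800342e-01,  2.31645104e-01, -2.01963688e-04],
       [ 2.31645077e-01, -9.72798622e-01,  1.84375233e-03],
       [ 2.30626203e-04, -1.84038679e-03, -9.99998280e-01]]), 'wrist_force': array([ 0.25554001,  0.10771517, -0.43483398]), 'torque': array([-0.00819146,  0.02145666, -0.00367167]), 'grip_force': 0.0, 'opening': 1.001759676967996}
scene {'camera_matrix': array([[486.24673791,   0.        , 321.65931534],
       [  0.        , 486.24673791, 235.12365898],
       [  0.        ,   0.        ,   1.        ]]), 'k1': 0.015673668447321664, 'position': array([0.86450728, 0.4908567 , 0.9410116 ]), 'attitude': array([[-0.88030256,  0.39472322, -0.26317482],
       [ 0.47413858,  0.75086571, -0.45977527],
       [ 0.01612497, -0.52952268, -0.84814251]])}
top {'camera_matrix': array([[477.24329185,   0.        , 324.09327991],
       [  0.        , 477.24329185, 228.05824201],
       [  0.        ,   0.        ,   1.        ]]), 'k1': 0.03966991821252735, 'position': array([0.507024  , 0.04312091, 0.88290812]), 'attitude': array([[-0.01729018, -0.98807215,  0.15301792],
       [-0.99933385,  0.02199699,  0.02912041],
       [-0.032139  , -0.15241249, -0.98779427]])}
```

View pics/scene0.png

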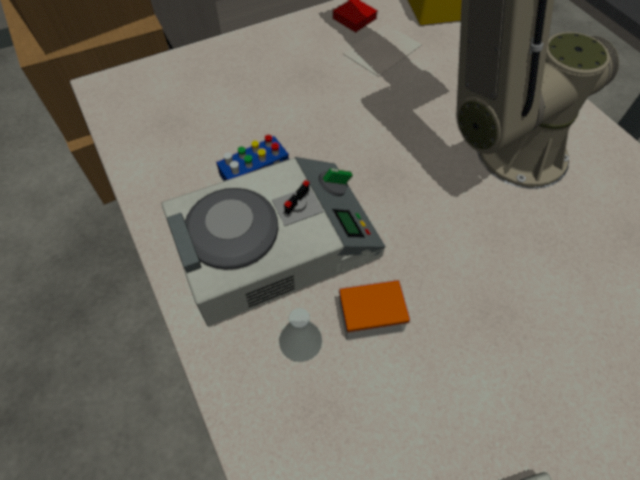

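View pics/top0.png

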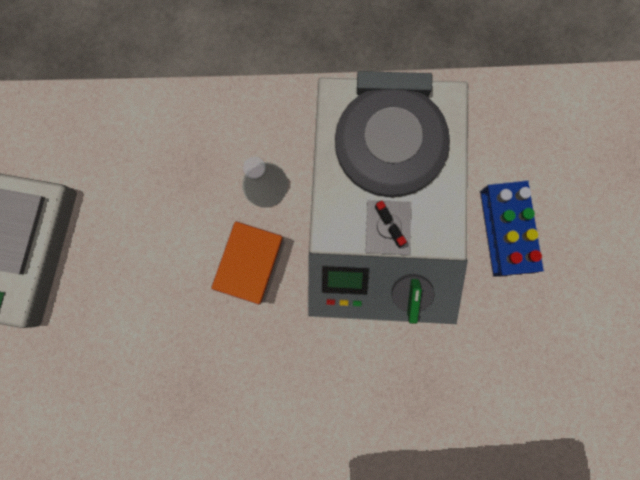

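The top view shows the lock wing tips at about (380,206) and (402,241), the green bar from (417,283) to (413,320), and the dome centre at (394,135). In the scene view the lock is at about (297,198) and the knob at (337,177). I'll enlarge both.

```bash
python3 - <<'E'
import cv2
a=cv2.imread("pics/top0.png")[180:330,300:480]; cv2.imwrite("pics/topc.png",cv2.resize(a,None,fx=4,fy=4,interpolation=2))
a=cv2.imread("pics/scene0.png")[150:320,155:390]; cv2.imwrite("pics/scenec.png",cv2.resize(a,None,fx=3.4,fy=3.4,interpolation=2))
E
```

```text
(no output)
```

View pics/topc.png

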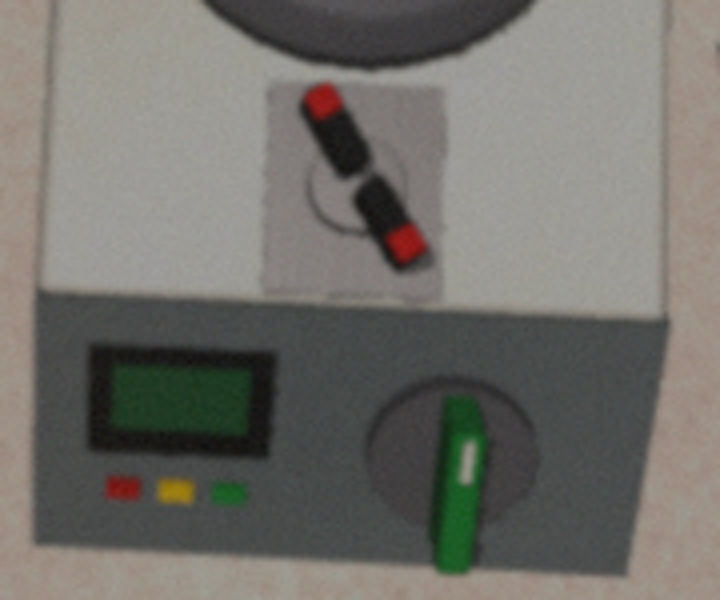

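View pics/scenec.png

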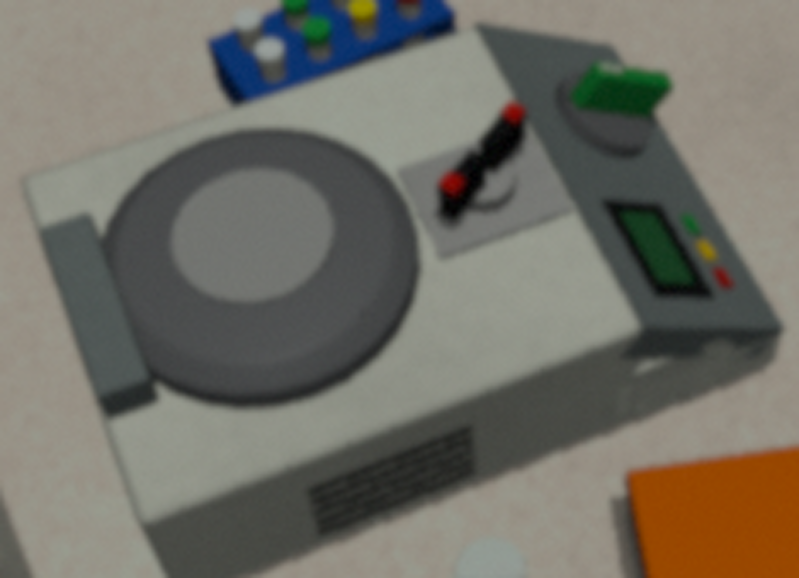

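The enlarged top view puts the wing-gap centre at (391,223.5), the tips at (379.5,201.5) and (403,245.5), and the deck front corners at (310,252.5) and (466.5,260). The enlarged scene view puts the gap at (297.1,196.2). I'll fit the centrifuge pose to these and triangulate the lock as a check.

```bash
cat > h.py <<'E'
import numpy as np
from scipy.optimize import least_squares
from scipy.spatial.transform import Rotation as R
from plant import readout, cams, manip
def proj(m,P):
    p=(np.atleast_2d(P)-m["position"])@m["attitude"]; s=p[:,:2]/p[:,2:]
    s=s*(1+m["k1"]*(s**2).sum(1,keepdims=True)); K=m["camera_matrix"]
    return s*[K[0,0],K[1,1]]+K[:2,2]
def tri(ms,uvs,x0=(.5,0,.1)):
    return least_squares(lambda P:np.concatenate([(proj(m,P)[0]-u) for m,u in zip(ms,uvs)]),x0)
def W(p,c): # p = x,y,yaw,z ; c in centrifuge frame
    return R.from_euler("z",p[2]).apply(c)+[p[0],p[1],p[3]]
E
cat > fit.py <<'E'
from h import *
T=cams.camera_model("top");S=cams.camera_model("scene")
c=dict(fl=(-.06,.125,.128),fr=(-.06,-.125,.128),ll=(-.16,.125,.058),lr=(-.16,-.125,.058),dome=(.128,0,.165),lock=(-.012,0,.173),bl=(.24,.125,.128),br=(.24,-.125,.128))
t=dict(fl=(310,252.5),fr=(466.5,260),ll=(308.7,315.7),lr=(456.7,323.7),dome=(394,135),lock=(391,223.5),bl=(320,79),br=(467,82))
s=dict(fr=(295,157.4),fl=(344.1,247.1),br=(162.4,202.9),bl=(198.2,304.4),ll=(384.4,246.5),lr=(335,163.2),dome=(229.1,219.1),lock=(297.1,196.2))
def res(p,f=True):
    r=[(proj(T,W(p,np.array(c[k])))[0]-t[k]) for k in t]+[(proj(S,W(p,np.array(c[k])))[0]-s[k]) for k in s]
    return np.concatenate(r) if f else np.array(r)
o=least_squares(res,[.6,0,0,0],loss="soft_l1")
print("fit",o.x); print(res(o.x,False).round(1).tolist())
q=tri([T,S],[t["lock"],s["lock"]]); print("lock tri",q.x,q.fun)
p=o.x; print("lock fit",W(p,np.array(c["lock"])),"knob axis foot",W(p,np.array([-.11,-.045,.093])))
for a,b in (((379.5,201.5),(403,245.5)),):
    def ray(u): return least_squares(lambda P:proj(T,[P[0],P[1],q.x[2]])[0]-u,[.6,0]).x
    A,B=ray(a),ray(b); d=A-B; print("wings",A,B,np.linalg.norm(d),"dir deg world",np.degrees(np.arctan2(d[1],d[0])))
E
python3 fit.py
```

```text
fit [ 0.63504354 -0.03877183 -0.06512204 -0.00846047]
[[-0.5, 1.7], [0.6, 1.3], [0.2, 0.5], [-0.5, 0.1], [-0.7, 1.7], [0.4, -0.0], [-1.3, -0.9], [1.1, 0.1], [-0.4, 0.3], [0.0, -0.3], [-2.1, -0.4], [-2.3, 0.2], [0.1, 0.6], [-0.7, 1.2], [0.3, 1.2], [-1.0, -2.0]]
lock tri [ 0.62310378 -0.03736779  0.15940967] [-0.38874897  0.50522962 -0.80086339 -0.22894631]
lock fit [ 0.62306898 -0.03799092  0.16453953] knob axis foot [ 0.52234829 -0.07651809  0.08453953]
wings [ 0.65860646 -0.02167942] [ 0.58967994 -0.05476713] 0.07645692976233073 dir deg world 25.6430202745085
```

```bash
cat >> h.py <<'E'
def down(yaw): # tool down, tool x at world yaw (deg)
    c,s=np.cos(np.radians(yaw)),np.sin(np.radians(yaw)); return np.array([[c,s,0],[s,-c,0],[0,0,-1.]])
def rel(p0,R0,p1,R1):
    return R.from_matrix(R0.T@R1).as_rotvec().round(3).tolist(), (R0.T@(np.array(p1)-p0)/.05).round(2).tolist()
E
python3 - <<'E'
from h import *
s=readout.sense(); m=cams.camera_model("wrist"); M=s["ee_rot"]
print("cam in tool",M.T@(m["position"]-s["tcp_pos"]),(M.T@m["attitude"]).round(3),m["camera_matrix"][0])
p,Rr=s["tcp_pos"],M
P1=np.array([.56,-.05,.30])
for i in range(1,5):
    q=s["tcp_pos"]+(P1-s["tcp_pos"])*i/4; R1=down(13.4+192*i/4); print(rel(p,Rr,q,R1)); p,Rr=q,R1
E
```

```text
cam in tool [ 0.07382867 -0.00089558 -0.13457601] [[ 0.    -0.958 -0.288]
 [ 1.     0.     0.   ]
 [-0.    -0.288  0.958]] [357.86491849   0.         317.68623529]
([-0.001, -0.001, -0.838], [2.67, -1.98, -0.3])
([0.0, 0.0, -0.838], [3.26, 0.66, -0.31])
([0.0, 0.0, -0.838], [1.69, 2.86, -0.31])
([0.0, 0.0, -0.838], [-0.99, 3.17, -0.31])
```

>>> jog_arm(
  targets=[
    [[0, 0, -0.17], [0.55, -0.4, -0.3], 85],
    [[0, 0, -0.35], [1.1, -0.8, -0.3], 85],
    [[0, 0, -0.52], [1.6, -1.2, -0.3], 85],
    [[0, 0, -0.7], [2.2, -1.6, -0.3], 85],
    [[0, 0, -0.84], [2.67, -1.98, -0.3], 85],
  ],
)

```text
time_s: 0.72
tcp_pos: [0.2408, -0.4309, 0.2539]
ee_rot: [[0.472, 0.882, -0.0], [0.882, -0.472, 0.001], [0.001, -0.001, -1.0]]
wrist_force: [0.3, -0.6, 0.2]
opening: 0.999
grip_force: 0.0
```

>>> jog_arm(
  targets=[
    [[0, 0, -0.17], [0.65, 0.13, -0.3], 85],
    [[0, 0, -0.35], [1.3, 0.27, -0.3], 85],
    [[0, 0, -0.52], [1.95, 0.4, -0.3], 85],
    [[0, 0, -0.7], [2.6, 0.53, -0.3], 85],
    [[0, 0, -0.84], [3.26, 0.66, -0.3], 85],
  ],
)

```text
time_s: 1.35
tcp_pos: [0.3473, -0.3035, 0.2689]
ee_rot: [[-0.341, 0.94, -0.0], [0.94, 0.341, 0.0], [0.001, -0.0, -1.0]]
wrist_force: [0.6, -0.1, 0.2]
opening: 0.997
grip_force: 0.0
```

>>> jog_arm(
  targets=[
    [[0, 0, -0.17], [0.34, 0.57, -0.3], 85],
    [[0, 0, -0.35], [0.68, 1.15, -0.3], 85],
    [[0, 0, -0.52], [1.0, 1.7, -0.3], 85],
    [[0, 0, -0.7], [1.35, 2.3, -0.3], 85],
    [[0, 0, -0.84], [1.69, 2.86, -0.3], 85],
  ],
)

```text
time_s: 1.98
tcp_pos: [0.4536, -0.1759, 0.2839]
ee_rot: [[-0.928, 0.373, -0.001], [0.373, 0.928, 0.0], [0.001, -0.0, -1.0]]
wrist_force: [-0.4, -1.2, 0.5]
opening: 1.0
grip_force: 0.0
```

>>> jog_arm(
  targets=[
    [[0, 0, -0.17], [-0.2, 0.63, -0.3], 85],
    [[0, 0, -0.35], [-0.4, 1.27, -0.3], 85],
    [[0, 0, -0.52], [-0.6, 1.9, -0.3], 85],
    [[0, 0, -0.7], [-0.8, 2.53, -0.3], 85],
    [[0, 0, -0.84], [-0.99, 3.17, -0.3], 85],
  ],
)

```text
time_s: 2.6
tcp_pos: [0.5593, -0.048, 0.2988]
ee_rot: [[-0.897, -0.441, -0.001], [-0.441, 0.897, 0.0], [0.001, 0.0, -1.0]]
wrist_force: [0.0, 0.3, 0.3]
opening: 0.997
grip_force: 0.0
```

```bash
python3 - <<'E'
from h import *
import cv2,pickle
s=readout.sense(); print(s["tcp_pos"],s["joints"].round(1),s["ee_rot"].round(3))
m=cams.camera_model("wrist"); im=cams.grab_frame("wrist")
pickle.dump(m,open("w1.pkl","wb")); cv2.imwrite("pics/w1.png",im)
E
```

```text
[ 0.55931235 -0.04798182  0.29881419] [-13.1  16.    8.2  82.3  -0.  -39.3] [[-0.897 -0.441 -0.001]
 [-0.441  0.897  0.   ]
 [ 0.001  0.    -1.   ]]
```

View pics/w1.png

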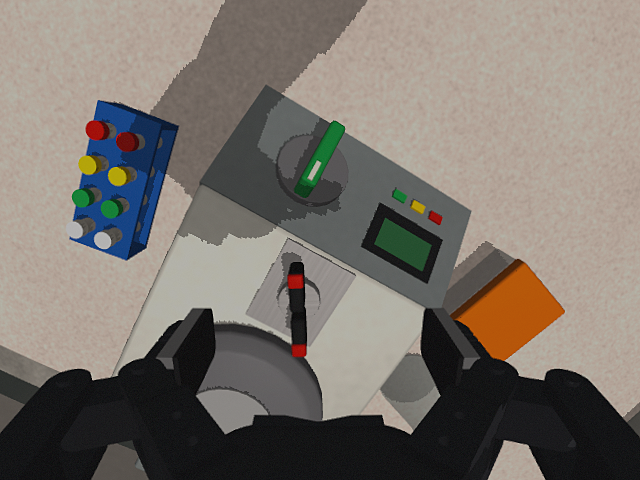

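In the wrist view, the lock's top face runs from about (296,276) to (299,356). The green bar runs from about (339,124) to (305,193). I'll enlarge both.

```bash
python3 - <<'E'
import cv2,numpy as np
a=cv2.imread("pics/w1.png"); A=a[240:370,260:340]; B=np.zeros((130,100,3),np.uint8); B[:110]=a[110:220,260:360]
cv2.imwrite("pics/w1c.png",cv2.resize(np.hstack([A,B]),None,fx=4.4,fy=4.4,interpolation=2))
E
```

```text
(no output)
```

View pics/w1c.png

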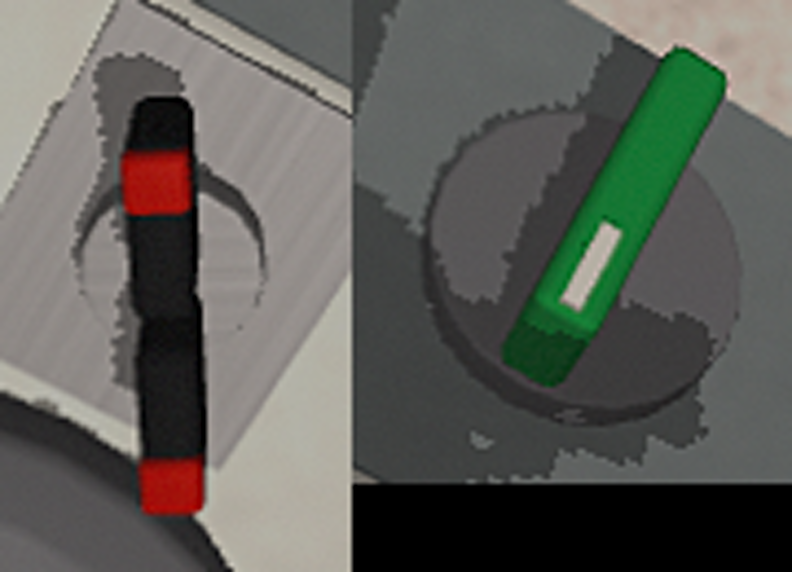

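The crop gives the lock's top-face ends at (295.2,274.5) and (299.1,356.8), and the green bar's top-face ends at (339.8,123.6) and (309.1,181.1).

```bash
cat > fit2.py <<'E'
from h import *
import pickle
src=open("fit.py").read().split("def res")[0]; exec(src)
Wm=pickle.load(open("w1.pkl","rb"))
n=np.array([-np.sin(np.radians(35)),0,np.cos(np.radians(35))]); up=np.array([np.cos(np.radians(35)),0,np.sin(np.radians(35))])
foot=np.array([-.11,-.045,.093])
def tips(p): a=np.radians(47.5)-p[4]; d=np.array([np.cos(a),np.sin(a),0])*.038; L=np.array(c["lock"]); return W(p,np.array([L-d,L+d]))
def r(p,w=3,zf=0):
    a=np.concatenate([proj(T,W(p,np.array(c[k])))[0]-t[k] for k in t]+[proj(S,W(p,np.array(c[k])))[0]-s[k] for k in s])
    b=(proj(Wm,np.vstack([tips(p),W(p,np.array([foot+n*.044-up*.033,foot+n*.044+up*.033]))]))-[(295.2,274.5),(299.1,356.8),(339.8,123.6),(309.1,181.1)])
    return np.concatenate([a,w*b.ravel(),[p[3]*zf]])
for w,zf in ((3,0),(3,1e5),(20,1e5),(20,0)):
    o=least_squares(r,[.635,-.039,-.065,0,.3],args=(w,zf),loss="soft_l1"); p=o.x
    print(w,p.round(4),"wristres",(o.fun[-9:-1]/w).round(1),"lock",W(p,np.array(c["lock"])).round(4),"knobgrip",W(p,foot+n*.029).round(4))
q=tri([T,S,Wm],[t["lock"],s["lock"],(297.2,314)]);print(q.x,q.fun.round(1))
q=tri([T,Wm],[t["lock"],(297.2,314)]);print(q.x,q.fun.round(1))
E
python3 fit2.py
```

```text
3 [ 0.6363 -0.0345 -0.0672 -0.0015  0.2806] wristres [-0.1 -1.7 -0.1 -0.   0.5 -1.2 -0.9  0.5] lock [ 0.6243 -0.0337  0.1715] knobgrip [ 0.5069 -0.0709  0.1152]
3 [ 0.6358 -0.0346 -0.0663 -0.      0.2817] wristres [-0.1 -1.5 -0.1  0.6  0.6 -1.8 -0.9  0.2] lock [ 0.6239 -0.0338  0.173 ] knobgrip [ 0.5065 -0.0711  0.1168]
20 [ 0.636  -0.0345 -0.0642 -0.      0.2838] wristres [-0.  -1.3  0.   0.8  0.3 -1.7 -1.1  0.4] lock [ 0.624  -0.0337  0.173 ] knobgrip [ 0.5067 -0.0713  0.1168]
20 [ 0.6371 -0.0341 -0.0656 -0.0029  0.2819] wristres [ 0.  -1.2  0.   0.   0.1 -0.  -1.   1.5] lock [ 0.6251 -0.0333  0.1701] knobgrip [ 0.5078 -0.0707  0.1139]
[ 0.62384333 -0.03437037  0.16709502] [-1.9 -0.7 -0.6 -1.3 -0.3 -0.7]
[ 0.62067089 -0.03546807  0.17497465] [-0.5  0.5 -0.4  0.1]
```

>>> jog_arm(
  targets=[
    [[0, 0, -0.015], [-0.64, -0.16, 0.4], 42],
    [[0, 0, -0.015], [-1.28, -0.32, 0.9], 42],
    [[0, 0, -0.015], [-1.28, -0.32, 1.4], 42],
    [[0, 0, -0.015], [-1.28, -0.32, 1.9], 42],
    [[0, 0, -0.015], [-1.28, -0.32, 2.0], 42],
  ],
  squeeze=40,
)

```text
time_s: 3.28
tcp_pos: [0.6219, -0.0351, 0.1967]
ee_rot: [[-0.893, -0.45, -0.005], [-0.45, 0.893, 0.001], [0.004, 0.003, -1.0]]
wrist_force: [-0.2, -0.3, 0.8]
opening: 0.491
grip_force: 0.0
```

>>> jog_arm(
  targets=[
    [[0, 0, 0], [0, 0, 0.3], 42],
    [[0, 0, 0], [0, 0, 0.55], 42],
    [[0, 0, 0], [0, 0, 0.78], 42],
    [[0, 0, 0], [0, 0, 0.78], 42],
  ],
)

```text
time_s: 3.78
tcp_pos: [0.6227, -0.0353, 0.1592]
ee_rot: [[-0.893, -0.45, -0.002], [-0.45, 0.893, 0.0], [0.002, 0.001, -1.0]]
wrist_force: [-1.3, -0.1, -0.0]
opening: 0.49
grip_force: 0.0
```

>>> jog_arm(
  targets=[
    [[0, 0, 0], [0, 0, 0], 0],
    [[0, 0, 0], [0, 0, 0], 0],
    [[0, 0, 0], [0, 0, 0], 0],
    [[0, 0, 0], [0, 0, 0], 0],
    [[0, 0, 0], [0, 0, 0], 0],
  ],
)

```text
time_s: 4.4
tcp_pos: [0.6237, -0.0352, 0.1611]
ee_rot: [[-0.893, -0.451, 0.001], [-0.451, 0.893, 0.0], [-0.001, -0.0, -1.0]]
wrist_force: [-2.0, 2.4, 6.1]
opening: 0.13
grip_force: 42.7
```

```bash
python3 - <<'E'
from h import *
s=readout.sense()
for k in ("time_s","tcp_pos","joints","wrist_force","torque","opening","grip_force"): print(k,np.round(s[k],4))
E
```

```text
time_s 4.4
tcp_pos [ 0.6237 -0.0352  0.1611]
joints [-1.05916e+01  2.51537e+01  2.16040e+00  6.69453e+01  1.76000e-02
 -3.73759e+01]
wrist_force [-2.0169  2.4128  6.1212]
torque [0.4339 0.2702 0.0428]
opening 0.1302
grip_force 42.7461
```

>>> jog_arm(
  targets=[
    [[0, 0, 0.12], [0, 0, 0], 0],
    [[0, 0, 0.24], [0, 0, 0], 0],
    [[0, 0, 0.36], [0, 0, 0], 0],
    [[0, 0, 0.48], [0, 0, 0], 0],
    [[0, 0, 0.6], [0, 0, 0], 0],
  ],
)

```text
time_s: 5.03
tcp_pos: [0.6237, -0.0352, 0.161]
ee_rot: [[-0.991, 0.136, 0.001], [0.136, 0.991, -0.0], [-0.001, 0.0, -1.0]]
wrist_force: [-1.3, 1.4, 5.7]
opening: 0.129
grip_force: 42.8
```

```bash
cat > st.py <<'E'
from h import *
s=readout.sense()
for k in ("time_s","tcp_pos","wrist_force","torque","opening","grip_force"): print(k,np.round(s[k],4))
x=s["ee_rot"][:,0]; print("yaw",np.degrees(np.arctan2(x[1],x[0])),"j",s["joints"].round(1)); print("torque about tool z",s["torque"]@s["ee_rot"][:,2])
E
python3 st.py
```

```text
time_s 5.025
tcp_pos [ 0.6237 -0.0352  0.161 ]
wrist_force [-1.3232  1.4417  5.7029]
torque [0.3462 0.3123 0.1414]
opening 0.1291
grip_force 42.7768
yaw 172.18566825832625 j [-10.6  25.2   2.2  66.9   0.   -2.8]
torque about tool z -0.14101783727916875
```

>>> jog_arm(
  targets=[
    [[0, 0, 0.15], [0, 0, 0], 0],
    [[0, 0, 0.3], [0, 0, 0], 0],
    [[0, 0, 0.45], [0, 0, 0], 0],
    [[0, 0, 0.6], [0, 0, 0], 0],
    [[0, 0, 0.75], [0, 0, 0], 0],
  ],
)

```text
time_s: 5.65
tcp_pos: [0.6237, -0.0353, 0.161]
ee_rot: [[-0.631, 0.775, 0.001], [0.775, 0.631, -0.0], [-0.001, 0.001, -1.0]]
wrist_force: [-0.8, 1.5, 5.7]
opening: 0.126
grip_force: 42.8
```

>>> jog_arm(
  targets=[
    [[0, 0, 0.15], [0, 0, 0], 0],
    [[0, 0, 0.3], [0, 0, 0], 0],
    [[0, 0, 0.45], [0, 0, 0], 0],
    [[0, 0, 0.6], [0, 0, 0], 0],
    [[0, 0, 0.65], [0, 0, 0], 0],
  ],
)

```text
time_s: 6.28
tcp_pos: [0.6236, -0.0353, 0.1611]
ee_rot: [[-0.036, 0.999, 0.001], [0.999, 0.036, -0.0], [-0.0, 0.001, -1.0]]
wrist_force: [-1.5, 2.0, 5.3]
opening: 0.13
grip_force: 42.9
```

```bash
python3 st.py
```

```text
time_s 6.275
tcp_pos [ 0.6236 -0.0353  0.1611]
wrist_force [-1.5369  2.0201  5.3435]
torque [0.3169 0.4224 0.0867]
opening 0.1297
grip_force 42.8742
yaw 92.05314196892412 j [-10.6  25.2   2.2  67.    0.   77.3]
torque about tool z -0.08644198069226491
```

Not at the stop yet, so I'll go on in small steps and watch the torque.

>>> jog_arm(
  targets=[
    [[0, 0, 0.04], [0, 0, 0], 0],
    [[0, 0, 0.08], [0, 0, 0], 0],
    [[0, 0, 0.12], [0, 0, 0], 0],
    [[0, 0, 0.12], [0, 0, 0], 0],
  ],
)

```text
time_s: 6.78
tcp_pos: [0.6236, -0.0353, 0.161]
ee_rot: [[0.081, 0.997, 0.001], [0.997, -0.081, -0.0], [-0.0, 0.001, -1.0]]
wrist_force: [-1.6, 1.2, 6.0]
opening: 0.131
grip_force: 43.0
```

```bash
python3 st.py
```

```text
time_s 6.775
tcp_pos [ 0.6236 -0.0353  0.161 ]
wrist_force [-1.5816  1.2046  6.0071]
torque [0.2808 0.3767 0.3145]
opening 0.1313
grip_force 42.9803
yaw 85.32992841294016 j [-10.6  25.2   2.2  67.   -0.   84.1]
torque about tool z -0.3143923362234372
```

>>> jog_arm(
  targets=[
    [[0, 0, 0.02], [0, 0, 0], 0],
    [[0, 0, 0.04], [0, 0, 0], 0],
    [[0, 0, 0.06], [0, 0, 0], 0],
    [[0, 0, 0.06], [0, 0, 0], 0],
  ],
)

```text
time_s: 7.28
tcp_pos: [0.6236, -0.0353, 0.1611]
ee_rot: [[0.139, 0.99, 0.001], [0.99, -0.139, -0.001], [-0.0, 0.001, -1.0]]
wrist_force: [-1.9, 0.3, 6.2]
opening: 0.131
grip_force: 63.9
```

```bash
python3 st.py
```

```text
time_s 7.275
tcp_pos [ 0.6236 -0.0353  0.1611]
wrist_force [-1.907   0.2871  6.2105]
torque [0.242  0.3678 1.3175]
opening 0.1306
grip_force 63.9054
yaw 82.03273555112094 j [-10.6  25.1   2.2  67.   -0.   87.4]
torque about tool z -1.317551632427926
```

The torque climbed to 1.3 N m with the wings along the centrifuge's y, so the lock is home. Now I'll ease off, open and lift.

>>> jog_arm(
  targets=[
    [[0, 0, -0.04], [0, 0, 0], 0],
    [[0, 0, -0.04], [0, 0, 0], 36],
    [[0, 0, -0.04], [0, 0, 0], 36],
    [[0, 0, -0.04], [0, 0, 0], 36],
  ],
)

```text
time_s: 7.78
tcp_pos: [0.6234, -0.0356, 0.1599]
ee_rot: [[0.103, 0.995, -0.0], [0.995, -0.103, -0.0], [-0.0, -0.0, -1.0]]
wrist_force: [-0.3, -0.5, 0.8]
opening: 0.42
grip_force: 0.0
```

>>> jog_arm(
  targets=[
    [[0, 0, 0], [0, 0, -0.4], 36],
    [[0, 0, 0], [0, 0, -1.0], 36],
    [[0, 0, 0], [0, 0, -2.0], 36],
    [[0, 0, 0], [0, 0, -2.4], 60],
    [[0, 0, 0], [0, 0, -2.4], 85],
  ],
)

```text
time_s: 8.4
tcp_pos: [0.6245, -0.0356, 0.2821]
ee_rot: [[0.102, 0.995, 0.004], [0.995, -0.102, -0.001], [-0.0, 0.004, -1.0]]
wrist_force: [-0.5, -0.7, -0.0]
opening: 0.829
grip_force: 0.0
```

```bash
cat > knob.py <<'E'
from h import *
P=np.array([.636,-.0345,-.0655,0]); RZ=R.from_euler("z",P[2]).as_matrix(); c,s=np.cos(np.radians(35)),np.sin(np.radians(35))
n=RZ@[-s,0,c]; RK=RZ@np.array([[-c,0,s],[0,1,0],[-s,0,-c]]); foot=W(P,np.array([-.11,-.045,.093]))
E
python3 st.py; python3 - <<'E'
from knob import *
from scipy.spatial.transform import Slerp
s=readout.sense(); p,r0=s["tcp_pos"],s["ee_rot"]
tgt=foot+n*.13
print(foot,n,tgt)
rr=R.from_matrix(r0.T@RK).as_rotvec(); print(np.linalg.norm(rr),rr)
a,b=p,r0
for i in (1,2,3):
    q=p+(tgt-p)*i/3; Rq=r0@R.from_rotvec(rr*i/3).as_matrix(); print(rel(a,b,q,Rq),q); a,b=q,Rq
E
```

```text
time_s 8.4
tcp_pos [ 0.6245 -0.0356  0.2821]
wrist_force [-0.4931 -0.7076 -0.0272]
torque [ 0.0137 -0.0062 -0.0069]
opening 0.8286
grip_force 0.0
yaw 84.13433643183485 j [-10.6  23.3  16.4  82.8  -0.   85.3]
torque about tool z 0.006937371067730223
[ 0.52329049 -0.07220365  0.093     ] [-0.57234648  0.0375424   0.81915204] [ 0.44888544 -0.06732314  0.19948977]
1.6937998642020025 [-0.48690068 -0.46832629 -1.55324055]
([-0.162, -0.156, -0.518], [-0.33, -1.15, 0.55]) [ 0.5659506  -0.04620117  0.25456101]
([-0.162, -0.156, -0.518], [0.37, -1.21, 0.35]) [ 0.50741802 -0.05676216  0.22702539]
([-0.162, -0.156, -0.518], [0.96, -0.89, 0.07]) [ 0.44888544 -0.06732314  0.19948977]
```

>>> jog_arm(
  targets=[
    [[-0.04, -0.04, -0.13], [-0.08, -0.29, 0.14], 85],
    [[-0.08, -0.08, -0.26], [-0.17, -0.58, 0.28], 85],
    [[-0.12, -0.12, -0.39], [-0.25, -0.86, 0.41], 85],
    [[-0.162, -0.156, -0.518], [-0.33, -1.15, 0.55], 85],
  ],
)

```text
time_s: 8.9
tcp_pos: [0.5632, -0.0457, 0.2504]
ee_rot: [[-0.393, 0.902, 0.18], [0.9, 0.417, -0.126], [-0.189, 0.112, -0.976]]
wrist_force: [0.1, -0.6, 0.3]
opening: 0.997
grip_force: 0.0
```

>>> jog_arm(
  targets=[
    [[-0.04, -0.04, -0.13], [0.09, -0.3, 0.09], 85],
    [[-0.08, -0.08, -0.26], [0.19, -0.6, 0.18], 85],
    [[-0.12, -0.12, -0.39], [0.28, -0.9, 0.26], 85],
    [[-0.162, -0.156, -0.518], [0.37, -1.21, 0.35], 85],
  ],
)

```text
time_s: 9.4
tcp_pos: [0.5042, -0.056, 0.223]
ee_rot: [[-0.735, 0.554, 0.392], [0.548, 0.825, -0.139], [-0.4, 0.113, -0.91]]
wrist_force: [0.1, -0.0, -0.1]
opening: 0.998
grip_force: 0.0
```

>>> jog_arm(
  targets=[
    [[-0.04, -0.04, -0.13], [0.24, -0.22, 0.02], 85],
    [[-0.08, -0.08, -0.26], [0.48, -0.44, 0.04], 85],
    [[-0.12, -0.12, -0.39], [0.72, -0.67, 0.05], 85],
    [[-0.162, -0.156, -0.518], [0.96, -0.89, 0.07], 85],
    [[-0.162, -0.156, -0.518], [0.96, -0.89, 0.07], 85],
  ],
)

```text
time_s: 10.02
tcp_pos: [0.4445, -0.0669, 0.1947]
ee_rot: [[-0.822, 0.069, 0.565], [0.058, 0.998, -0.037], [-0.566, 0.002, -0.824]]
wrist_force: [0.0, 0.0, 0.2]
opening: 0.994
grip_force: 0.0
```

```bash
python3 st.py; python3 - <<'E'
from knob import *
import cv2,pickle
m=cams.camera_model("wrist"); im=cams.grab_frame("wrist"); cv2.imwrite("pics/w2.png",im); pickle.dump(m,open("w2.pkl","wb"))
up=np.cross(RK[:,1],n); 
print(proj(m,[foot+n*.044+up*.033,foot+n*.044-up*.033,foot+n*.044]).round(1))
s=readout.sense(); print(rel(s["tcp_pos"],s["ee_rot"],foot+n*.13,RK),rel(s["tcp_pos"],s["ee_rot"],foot+n*.024,RK))
E
```

```text
time_s 10.025
tcp_pos [ 0.4445 -0.0669  0.1947]
wrist_force [0.0162 0.0463 0.235 ]
torque [0.0346 0.5094 0.056 ]
opening 0.9935
grip_force 0.0
yaw 175.96914373442237 j [-27.7 -20.3 -51.6  26.6  13.3 -19.8]
torque about tool z -0.04540625042081917
[[316.2 314.8]
 [315.6 219.1]
 [315.9 268.9]]
([-0.001, -0.007, -0.004], [-0.08, 0.0, -0.02]) ([-0.001, -0.007, -0.004], [-0.1, 0.0, 2.1])
```

View pics/w2.png

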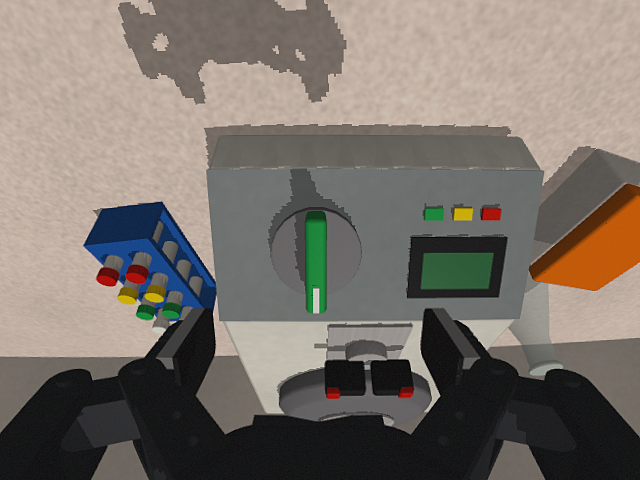

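The bar's top face runs from about (316,215) to (316,312), within 3 px of prediction, and the lock wings lie along y, so the lock is home. I'll go down onto the bar.

>>> jog_arm(
  targets=[
    [[0, -0.007, -0.004], [-0.06, 0, 0.6], 45],
    [[0, -0.007, -0.004], [-0.06, 0, 1.1], 45],
    [[0, -0.007, -0.004], [-0.06, 0, 1.6], 45],
    [[0, -0.007, -0.004], [-0.06, 0, 2.0], 45],
    [[0, -0.007, -0.004], [-0.06, 0, 2.1], 45],
  ],
  squeeze=30,
)

```text
time_s: 10.7
tcp_pos: [0.5101, -0.0705, 0.1119]
ee_rot: [[-0.818, 0.062, 0.572], [0.05, 0.998, -0.036], [-0.574, -0.001, -0.819]]
wrist_force: [0.5, -0.2, 0.3]
opening: 0.527
grip_force: 0.0
```

```bash
python3 st.py; python3 - <<'E'
from knob import *
s=readout.sense(); print(rel(s["tcp_pos"],s["ee_rot"],foot+n*.024,RK))
E
```

```text
time_s 10.7
tcp_pos [ 0.5101 -0.0705  0.1119]
wrist_force [ 0.5294 -0.2021  0.2513]
torque [-0.0277  0.504  -0.0684]
opening 0.5273
grip_force 0.0
yaw 176.50643061771316 j [-23.2  -4.6 -55.2   5.9  11.1 -16.4]
torque about tool z 0.021924820570660877
([0.001, -0.0, 0.004], [-0.0, -0.02, -0.02])
```

>>> jog_arm(
  targets=[
    [[0, 0, 0], [0, 0, 0], 0],
    [[0, 0, 0], [0, 0, 0], 0],
    [[0, 0, 0], [0, 0, 0], 0],
    [[0, 0, 0], [0, 0, 0], 0],
    [[0, 0, 0], [0, 0, 0], 0],
  ],
  squeeze=30,
)

```text
time_s: 11.32
tcp_pos: [0.5096, -0.0723, 0.1139]
ee_rot: [[-0.816, 0.064, 0.575], [0.05, 0.998, -0.04], [-0.576, -0.004, -0.817]]
wrist_force: [3.5, -4.9, -6.4]
opening: 0.157
grip_force: 32.4
```

```bash
python3 st.py
```

```text
time_s 11.325
tcp_pos [ 0.5096 -0.0723  0.1139]
wrist_force [ 3.4554 -4.9282 -6.4346]
torque [-0.4293  0.5602 -0.4971]
opening 0.1566
grip_force 32.3865
yaw 176.49081748767733 j [-23.4  -4.9 -55.3   6.   11.  -16.4]
torque about tool z 0.1372000576577829
```

>>> jog_arm(
  targets=[
    [[0, 0, 0.15], [0, 0, 0], 0],
    [[0, 0, 0.3], [0, 0, 0], 0],
    [[0, 0, 0.45], [0, 0, 0], 0],
    [[0, 0, 0.6], [0, 0, 0], 0],
    [[0, 0, 0.6], [0, 0, 0], 0],
  ],
)

```text
time_s: 11.95
tcp_pos: [0.5095, -0.0729, 0.1139]
ee_rot: [[-0.636, 0.515, 0.574], [0.606, 0.795, -0.042], [-0.478, 0.321, -0.818]]
wrist_force: [3.0, -6.6, -6.6]
opening: 0.157
grip_force: 32.4
```

```bash
python3 st.py
```

```text
time_s 11.95
tcp_pos [ 0.5095 -0.0729  0.1139]
wrist_force [ 3.0144 -6.5786 -6.6096]
torque [-0.9919  0.685  -0.4816]
opening 0.1565
grip_force 32.4119
yaw 136.4208267943705 j [-23.4  -4.9 -55.3   6.   10.9  18. ]
torque about tool z -0.2043623536907856
```

>>> jog_arm(
  targets=[
    [[0, 0, 0.07], [0, 0, 0], 0],
    [[0, 0, 0.14], [0, 0, 0], 0],
    [[0, 0, 0.2], [0, 0, 0], 0],
    [[0, 0, 0.24], [0, 0, 0], 0],
    [[0, 0, 0.24], [0, 0, 0], 0],
  ],
)

```text
time_s: 12.58
tcp_pos: [0.5093, -0.0731, 0.1138]
ee_rot: [[-0.496, 0.652, 0.574], [0.777, 0.629, -0.042], [-0.388, 0.425, -0.818]]
wrist_force: [2.4, -7.9, -6.7]
opening: 0.16
grip_force: 32.4
```

```bash
cat > tz.py <<'E'
from knob import *
v=[]
for i in range(1):
    s=readout.sense(); v.append(s["torque"]@s["ee_rot"][:,2])
print("t",s["time_s"],"tz",np.round(v,3),"ang",R.from_matrix(RK.T@s["ee_rot"]).as_rotvec()[2].round(3),"grip",s["grip_force"].round(1) if hasattr(s["grip_force"],"round") else s["grip_force"],"F",s["wrist_force"].round(1))
E
python3 tz.py
```

```text
t 12.575 tz [-0.161] ang 0.837 grip 32.42931693792343 F [ 2.4 -7.9 -6.7]
```

>>> jog_arm(
  targets=[
    [[0, 0, 0.01], [0, 0, 0], 0],
    [[0, 0, 0.02], [0, 0, 0], 0],
    [[0, 0, 0.03], [0, 0, 0], 0],
    [[0, 0, 0.04], [0, 0, 0], 0],
    [[0, 0, 0.04], [0, 0, 0], 0],
  ],
)

```text
time_s: 13.2
tcp_pos: [0.5093, -0.0731, 0.1137]
ee_rot: [[-0.47, 0.671, 0.574], [0.801, 0.597, -0.042], [-0.371, 0.44, -0.818]]
wrist_force: [1.9, -7.6, -6.5]
opening: 0.161
grip_force: 32.4
```

```bash
python3 tz.py
```

```text
t 13.2 tz [-0.116] ang 0.877 grip 32.430360317230225 F [ 1.9 -7.6 -6.5]
```

>>> jog_arm(
  targets=[
    [[0, 0, 0.01], [0, 0, 0], 0],
    [[0, 0, 0.02], [0, 0, 0], 0],
    [[0, 0, 0.03], [0, 0, 0], 0],
    [[0, 0, 0.04], [0, 0, 0], 0],
    [[0, 0, 0.04], [0, 0, 0], 0],
  ],
)

```text
time_s: 13.82
tcp_pos: [0.5093, -0.0732, 0.1137]
ee_rot: [[-0.443, 0.689, 0.574], [0.824, 0.565, -0.042], [-0.353, 0.454, -0.818]]
wrist_force: [1.8, -6.5, -6.7]
opening: 0.16
grip_force: 32.5
```

```bash
python3 tz.py
```

```text
t 13.825 tz [-0.094] ang 0.917 grip 32.45344698429108 F [ 1.8 -6.5 -6.7]
```

>>> jog_arm(
  targets=[
    [[0, 0, 0.01], [0, 0, 0], 0],
    [[0, 0, 0.02], [0, 0, 0], 0],
    [[0, 0, 0.03], [0, 0, 0], 0],
    [[0, 0, 0.04], [0, 0, 0], 0],
    [[0, 0, 0.04], [0, 0, 0], 0],
  ],
)

```text
time_s: 14.45
tcp_pos: [0.5093, -0.0732, 0.1137]
ee_rot: [[-0.415, 0.706, 0.574], [0.846, 0.531, -0.042], [-0.335, 0.468, -0.818]]
wrist_force: [1.5, -7.7, -6.2]
opening: 0.154
grip_force: 32.5
```

```bash
python3 tz.py
```

```text
t 14.45 tz [-0.171] ang 0.957 grip 32.46668100357056 F [ 1.5 -7.7 -6.2]
```

>>> jog_arm(
  targets=[
    [[0, 0, 0.01], [0, 0, 0], 0],
    [[0, 0, 0.02], [0, 0, 0], 0],
    [[0, 0, 0.03], [0, 0, 0], 0],
    [[0, 0, 0.04], [0, 0, 0], 0],
    [[0, 0, 0.04], [0, 0, 0], 0],
  ],
)

```text
time_s: 15.08
tcp_pos: [0.5092, -0.0732, 0.1137]
ee_rot: [[-0.386, 0.722, 0.574], [0.867, 0.497, -0.043], [-0.316, 0.481, -0.818]]
wrist_force: [3.2, -6.9, -6.2]
opening: 0.154
grip_force: 32.5
```

```bash
python3 tz.py
```

```text
t 15.075 tz [-0.168] ang 0.997 grip 32.47961103916168 F [ 3.2 -6.9 -6.2]
```

>>> jog_arm(
  targets=[
    [[0, 0, 0.01], [0, 0, 0], 0],
    [[0, 0, 0.02], [0, 0, 0], 0],
    [[0, 0, 0.03], [0, 0, 0], 0],
    [[0, 0, 0.04], [0, 0, 0], 0],
    [[0, 0, 0.04], [0, 0, 0], 0],
  ],
)

```text
time_s: 15.7
tcp_pos: [0.5092, -0.0732, 0.1137]
ee_rot: [[-0.357, 0.737, 0.574], [0.886, 0.462, -0.043], [-0.296, 0.493, -0.818]]
wrist_force: [2.2, -7.8, -5.8]
opening: 0.156
grip_force: 32.5
```

```bash
python3 tz.py
```

```text
t 15.7 tz [-0.184] ang 1.037 grip 32.492293417453766 F [ 2.2 -7.8 -5.8]
```

>>> jog_arm(
  targets=[
    [[0, 0, 0.01], [0, 0, 0], 0],
    [[0, 0, 0.02], [0, 0, 0], 0],
    [[0, 0, 0.03], [0, 0, 0], 0],
    [[0, 0, 0.04], [0, 0, 0], 0],
    [[0, 0, 0.04], [0, 0, 0], 0],
  ],
)

```text
time_s: 16.32
tcp_pos: [0.5092, -0.0733, 0.1137]
ee_rot: [[-0.327, 0.751, 0.574], [0.904, 0.426, -0.043], [-0.276, 0.504, -0.818]]
wrist_force: [1.4, -8.2, -6.8]
opening: 0.158
grip_force: 32.5
```

```bash
python3 tz.py
```

```text
t 16.325 tz [-0.227] ang 1.077 grip 32.505818009376526 F [ 1.4 -8.2 -6.8]
```

>>> jog_arm(
  targets=[
    [[0, 0, 0.01], [0, 0, 0], 0],
    [[0, 0, 0.02], [0, 0, 0], 0],
    [[0, 0, 0.03], [0, 0, 0], 0],
    [[0, 0, 0.04], [0, 0, 0], 0],
    [[0, 0, 0.04], [0, 0, 0], 0],
  ],
)

```text
time_s: 16.95
tcp_pos: [0.5091, -0.0733, 0.1136]
ee_rot: [[-0.297, 0.764, 0.574], [0.92, 0.389, -0.043], [-0.256, 0.515, -0.818]]
wrist_force: [1.6, -8.1, -6.4]
opening: 0.155
grip_force: 32.5
```

```bash
python3 tz.py
```

```text
t 16.95 tz [-0.199] ang 1.117 grip 32.51937747001648 F [ 1.6 -8.1 -6.4]
```

>>> jog_arm(
  targets=[
    [[0, 0, 0.01], [0, 0, 0], 0],
    [[0, 0, 0.02], [0, 0, 0], 0],
    [[0, 0, 0.03], [0, 0, 0], 0],
    [[0, 0, 0.04], [0, 0, 0], 0],
    [[0, 0, 0.04], [0, 0, 0], 0],
  ],
)

```text
time_s: 17.58
tcp_pos: [0.5091, -0.0733, 0.1136]
ee_rot: [[-0.266, 0.775, 0.574], [0.935, 0.352, -0.043], [-0.235, 0.525, -0.818]]
wrist_force: [1.8, -8.0, -6.5]
opening: 0.159
grip_force: 32.5
```

```bash
python3 tz.py
```

```text
t 17.575 tz [-0.169] ang 1.157 grip 32.533831000328064 F [ 1.8 -8.  -6.5]
```

>>> jog_arm(
  targets=[
    [[0, 0, 0.01], [0, 0, 0], 0],
    [[0, 0, 0.02], [0, 0, 0], 0],
    [[0, 0, 0.03], [0, 0, 0], 0],
    [[0, 0, 0.04], [0, 0, 0], 0],
    [[0, 0, 0.04], [0, 0, 0], 0],
  ],
)

```text
time_s: 18.2
tcp_pos: [0.509, -0.0733, 0.1136]
ee_rot: [[-0.235, 0.785, 0.573], [0.948, 0.315, -0.043], [-0.214, 0.534, -0.818]]
wrist_force: [0.6, -7.8, -7.0]
opening: 0.158
grip_force: 32.5
```

```bash
python3 tz.py
```

```text
t 18.2 tz [-0.174] ang 1.197 grip 32.54917860031128 F [ 0.6 -7.8 -7. ]
```

>>> jog_arm(
  targets=[
    [[0, 0, 0.01], [0, 0, 0], 0],
    [[0, 0, 0.02], [0, 0, 0], 0],
    [[0, 0, 0.03], [0, 0, 0], 0],
    [[0, 0, 0.04], [0, 0, 0], 0],
    [[0, 0, 0.04], [0, 0, 0], 0],
  ],
)

```text
time_s: 18.82
tcp_pos: [0.509, -0.0733, 0.1136]
ee_rot: [[-0.203, 0.794, 0.573], [0.96, 0.277, -0.043], [-0.193, 0.542, -0.818]]
wrist_force: [1.8, -8.1, -6.8]
opening: 0.156
grip_force: 32.6
```

```bash
python3 tz.py
```

```text
t 18.825 tz [-0.222] ang 1.237 grip 32.564218640327454 F [ 1.8 -8.1 -6.8]
```

>>> jog_arm(
  targets=[
    [[0, 0, 0.01], [0, 0, 0], 0],
    [[0, 0, 0.02], [0, 0, 0], 0],
    [[0, 0, 0.03], [0, 0, 0], 0],
    [[0, 0, 0.04], [0, 0, 0], 0],
    [[0, 0, 0.04], [0, 0, 0], 0],
  ],
)

```text
time_s: 19.45
tcp_pos: [0.509, -0.0734, 0.1135]
ee_rot: [[-0.171, 0.801, 0.573], [0.97, 0.238, -0.043], [-0.171, 0.549, -0.818]]
wrist_force: [1.2, -8.2, -6.4]
opening: 0.158
grip_force: 32.6
```

```bash
python3 tz.py
```

```text
t 19.45 tz [-0.162] ang 1.277 grip 32.61774659156799 F [ 1.2 -8.2 -6.4]
```

>>> jog_arm(
  targets=[
    [[0, 0, 0.01], [0, 0, 0], 0],
    [[0, 0, 0.02], [0, 0, 0], 0],
    [[0, 0, 0.03], [0, 0, 0], 0],
    [[0, 0, 0.03], [0, 0, 0], 0],
  ],
)

```text
time_s: 19.95
tcp_pos: [0.509, -0.0734, 0.1135]
ee_rot: [[-0.147, 0.806, 0.573], [0.977, 0.209, -0.043], [-0.155, 0.554, -0.818]]
wrist_force: [0.4, -8.0, -6.1]
opening: 0.158
grip_force: 32.7
```

```bash
python3 tz.py
```

```text
t 19.95 tz [-0.304] ang 1.306 grip 32.74820566177368 F [ 0.4 -8.  -6.1]
```

>>> jog_arm(
  targets=[
    [[0, 0, 0.01], [0, 0, 0], 0],
    [[0, 0, 0.02], [0, 0, 0], 0],
    [[0, 0, 0.02], [0, 0, 0], 0],
  ],
)

```text
time_s: 20.32
tcp_pos: [0.509, -0.0734, 0.1136]
ee_rot: [[-0.131, 0.809, 0.573], [0.981, 0.19, -0.043], [-0.144, 0.557, -0.818]]
wrist_force: [-0.2, -8.3, -6.1]
opening: 0.158
grip_force: 33.2
```

```bash
python3 tz.py
```

```text
t 20.325 tz [-0.481] ang 1.326 grip 33.15926492214203 F [-0.2 -8.3 -6.1]
```

The torque is rising steeply, 0.48 N m against about 0.19 from the spring, so this is the stop. I'll hold it there for about two seconds.

>>> jog_arm(
  targets=[
    [[0, 0, 0], [0, 0, 0], 0],
    [[0, 0, 0], [0, 0, 0], 0],
    [[0, 0, 0], [0, 0, 0], 0],
    [[0, 0, 0], [0, 0, 0], 0],
    [[0, 0, 0], [0, 0, 0], 0],
  ],
)

```text
time_s: 20.95
tcp_pos: [0.509, -0.0734, 0.1136]
ee_rot: [[-0.131, 0.809, 0.573], [0.981, 0.19, -0.043], [-0.144, 0.557, -0.818]]
wrist_force: [0.2, -8.7, -6.5]
opening: 0.155
grip_force: 33.2
```

```bash
python3 tz.py
```

```text
t 20.95 tz [-0.522] ang 1.326 grip 33.160573840141296 F [ 0.2 -8.7 -6.5]
```

>>> jog_arm(
  targets=[
    [[0, 0, 0], [0, 0, 0], 0],
    [[0, 0, 0], [0, 0, 0], 0],
    [[0, 0, 0], [0, 0, 0], 0],
    [[0, 0, 0], [0, 0, 0], 0],
    [[0, 0, 0], [0, 0, 0], 0],
  ],
)

```text
time_s: 21.58
tcp_pos: [0.509, -0.0734, 0.1136]
ee_rot: [[-0.131, 0.809, 0.573], [0.981, 0.19, -0.043], [-0.144, 0.557, -0.818]]
wrist_force: [0.9, -8.3, -6.7]
opening: 0.154
grip_force: 33.2
```

>>> jog_arm(
  targets=[
    [[0, 0, 0], [0, 0, 0], 0],
    [[0, 0, 0], [0, 0, 0], 0],
    [[0, 0, 0], [0, 0, 0], 0],
    [[0, 0, 0], [0, 0, 0], 0],
    [[0, 0, 0], [0, 0, 0], 0],
  ],
)

```text
time_s: 22.2
tcp_pos: [0.509, -0.0734, 0.1135]
ee_rot: [[-0.131, 0.809, 0.573], [0.981, 0.19, -0.043], [-0.144, 0.557, -0.818]]
wrist_force: [0.7, -8.6, -6.3]
opening: 0.16
grip_force: 33.2
```

```bash
python3 tz.py
```

```text
t 22.2 tz [-0.542] ang 1.326 grip 33.160160779953 F [ 0.7 -8.6 -6.3]
```

>>> jog_arm(
  targets=[
    [[0, 0, 0], [0, 0, 0], 85],
    [[0, 0, 0], [0, 0, 0], 85],
    [[0, 0, 0], [0, 0, 0], 85],
    [[0, 0, 0], [0, 0, 0], 85],
    [[0, 0, 0], [0, 0, 0], 85],
  ],
)

```text
time_s: 22.82
tcp_pos: [0.5094, -0.0707, 0.1132]
ee_rot: [[-0.136, 0.807, 0.574], [0.981, 0.191, -0.036], [-0.139, 0.558, -0.818]]
wrist_force: [-0.2, 0.3, 0.7]
opening: 0.995
grip_force: 0.0
```

>>> jog_arm(
  targets=[
    [[0, 0, 0], [0, 0, 0], 85],
    [[0, 0, 0], [0, 0, -0.3], 85],
    [[0, 0, 0], [0, 0, -0.9], 85],
    [[0, 0, 0], [0, 0, -1.5], 85],
    [[0, 0, 0], [0, 0, -2.0], 85],
  ],
)

```text
time_s: 23.45
tcp_pos: [0.4515, -0.0672, 0.1959]
ee_rot: [[-0.135, 0.807, 0.575], [0.981, 0.191, -0.037], [-0.139, 0.559, -0.818]]
wrist_force: [0.2, 0.1, -0.0]
opening: 0.996
grip_force: 0.0
```

```bash
python3 st.py; python3 - <<'E'
from h import *
import cv2,numpy as np
a=cams.grab_frame("top")[180:330,300:480]; b=cams.grab_frame("wrist")
A=cv2.resize(a,None,fx=2.2,fy=2.2); B=cv2.resize(b,(400,300)); 
c=np.zeros((A.shape[0],800,3),np.uint8); c[:,:A.shape[1]]=A; c[:300,400:]=B; cv2.imwrite("pics/end.png",c)
E
```

```text
time_s 23.45
tcp_pos [ 0.4515 -0.0672  0.1959]
wrist_force [ 0.1904  0.0771 -0.0481]
torque [ 0.0901  0.4719 -0.0107]
opening 0.9958
grip_force 0.0
yaw 97.84988408828016 j [-27.3 -19.8 -51.6  25.4  13.3  56.3]
torque about tool z 0.04303309716361818
```

View pics/end.png

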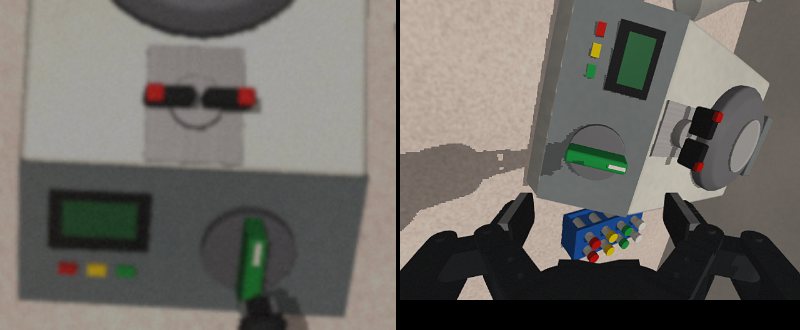

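The lock wings lie along the deck's front edge. The green bar is back along the slope, matching the panel's side edge at about 13°, and the gripper is clear with the bystanders untouched. Handing in.

```bash
python3 -c "
from plant import manip
print(manip.close_job())"
```

```text
the job is handed in; nothing more can be done
None
```

I turned the lid lock fully home, then held the start knob lightly at its stop for about two seconds and let it spring back; the job is handed in at about 24 s with nothing else touched.

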